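# Glue up a brush stand in a one-hand ratchet clamp

### The arm

A 6-joint arm with a two-finger parallel gripper is mounted at the origin on a cart in front of the work surface, level with it; the furniture and walls round the work are solid. World frame = base frame: x ahead of the robot, y to its left, z up, the work surface at z = 0. Lengths are in m, angles in rad, forces in N, time in s.
With the tool pointing down it reaches from about 0.325 to 0.775 m from the base axis. Payload 5.5 kg.
Tool frame: the origin (TCP) lies midway between the tips of the shut fingers; the grasp point (between the pads) lies 19 mm behind it; z points along the fingers, y is the line along which they close (so a half turn about z gives the same grasp; the last joint's range is limited). The gripper opens to 88 mm and grips with 3 to 60 N. Pads are 20 mm wide; open, the fingers measure 115 mm over their backs; the gripper's body (75 mm by 178 mm) begins 61 mm behind the grasp point.
Start: joints at [1.286, 0.091, 1.231, -0, 1.82, -0.057], TCP at [0.136, 0.585, 0.223] pointing down, gripper open.
Joint ranges: [-2.87, 2.87], [-0.86, 2.18], [0.17, 2.46], [-1.51, 4.65], [0.06, 2.69], [-2.65, 2.65]. Speed limits (rad/s): [2.57, 2.57, 3.01, 3.14, 3.14, 3.14].

### API

Orientations are given as a 3x3 rotation matrix whose columns are the frame's x, y, z axes.
In Python, from workcell import get_obs, capture, calibration, sign_off, recognise, trace gives the robot as it stands. The module is installed in compiled form; this text tells all that it offers.
- The arm moves only by the shell command python3 -m pendant 'ROWS'. ROWS is JSON, a list that holds one entry, the list of rows, each a list of 5 numbers: the closure, from -1 (fully open) to 1 (shut), then the shift along the tool's x, y, z in m, then the turn about the tool's z in degrees. In form: [[[claw, tx, ty, tz, yaw], ...]]. A call has exactly 5 rows; each row shifts and turns the commanded pose from where the row before left it, along the tool's axes as they then stand; what a row does not reach is not made up. A row lasts 1/8 s, in which the tool goes at most 62.5 mm and 10.7 degrees, less where a joint would pass 70% of its speed; a pose out of reach is approached as far as the arm can. A call is refused whole if a number of a shift passes 0.0625 or a number of a turn 10.7, either way. A call with a gripper value outside its range is refused whole. The fingers move at their own pace and stop on an object; the grip force is fixed at half the most. Time passes only in rows, so rows that do not move let the fingers close, or fill a call up. It gives the time, the measured TCP pose, the force, the opening and the grip force at its end, in the units of the state.
- get_obs(): the state, without advancing time (a new reading comes with each control period).
- capture(name): name is "scene" or "top" or "wrist"; returns (picture, depth): 480x640x3 uint8, red, green, blue; 480x640 float32, m along the optical axis (not along the pixel's ray), 0 where there is no reading.
- calibration(name): a dict with "K" (3x3 intrinsics, pixels), "camera_from_world" (4x4, takes a point from world to camera coordinates); the wrist camera has in their place "mount" (4x4, takes a point from camera to tool coordinates, whose origin is the TCP and whose axes are the flange's). Camera axes: x right, y down, z forward; pixel columns grow to the right and rows downward; lengths in m; the calibration is good to about 2 mm. The wrist camera is an equidistant fisheye: a pixel r from the principal point sees the ray r / f radians off the axis. A picture is of the moment at which its call begins: read the wrist's pose just before it. calibration takes no time and is no camera call.
- sign_off(): hands the job in; it is judged then, once.
Trained networks look in the newest picture that a camera, given by its name, has taken for a name from the list of things; names that differ only in an ending like _2 or _b are one class to them, and where a whole thing is asked for, a point or a joint stands for the part that bears it (a point fixed in the world has none). Each returns a list of dicts, best first, with "score" (0 to 1); they miss things now and then, are a little off and sometimes report something else, mostly with a low value. They report only what shows in the picture. A call takes as long as a camera call. They do not tell look-alikes from the thing itself.
- recognise(camera, query): "point" ([column, row] in pixels, amid what is visible of it).
- trace(camera, query): "pixels" (480x640 bool, what is visible of it) and "point" ([column, row] in pixels, amid what is visible of it).
The state is a dict: "time": time; "joint_pos": joint angles; "dq": joint speeds; "effort": joint torques, N m; "position": TCP position; "eef_rot": TCP orientation; "force": force on the tool from outside, world axes, zero at the start; "wrist_torque": the same for the moment, N m; "width": opening from 0.0 (shut) to 1.0 (fully open); "gripper_force": force on a finger pad.
Only numpy, scipy, OpenCV 4.12 (cv2) and the standard library are available. Lean on these libraries where they do the work, as an engineer would, in place of code of your own. Each camera call takes 0.05 s, during which the arm holds its last target. There are 200 camera calls.

### The job

The two halves of the drilled wooden brush stand have glue on them: stand the loose half on the gluing board between the jaws of the one-hand bar clamp, right beside the half already there and with their ends flush. Then pump the clamp's trigger, letting it spring right back between squeezes and never pushing the bar or its jaw by hand, until the jaw on the bar has shut the joint and its soft rubber pad is squeezed in, yet not flattened. Finish still holding the trigger squeezed so that the joint stays under pressure, and leave the jar, the tape roll and the eraser where they are.

Things in the scene. Friction and masses are not known exactly. Their poses are not given: they have to be found in the camera images.
- clamp: one-hand ratchet bar clamp lying on its side, screwed to a fixed 9 mm plywood board (x -30 to 115, y -100 to 145 mm); under 47 mm high. Origin on the table top under the bar in the clamp's head; z up, x from the handle to the jaws (about away from the robot), y along the bar from head to bar jaw. Jaws at x 10 to 90 mm; fixed jaw's face at y = 10 mm. Bar 19 mm wide (x -9.5 to 9.5)
- squeeze_point (a point): midway between the outer faces of handle and resting trigger, 60 mm to -x of the bar, 26 mm above the table; axes as clamp. Handle and trigger measure 58 mm over their outer faces here at rest (handle face 29 mm to -y, trigger face 29 mm to +y), 41 mm fully squeezed: the handle stays, only the trigger moves, to -y
- trigger: the orange trigger on the +y side of the handle, 14 mm thick, 15 to 37 mm above the table. Origin on its pivot, in the fixed jaw 60 mm to +x of the bar; its grip lies 75 to 170 mm to -x of the pivot. While the jaw is tight, about 25 N on it at the squeeze point squeezes the rubber pad by some 2.5 mm, about 50 N flattens it
- trigger_angle (a joint): trigger angle: 0 sprung out, 0.145 rad fully squeezed (17 mm at the squeeze point); its spring gives 2 to 4 N there. Its pawl pushes a rack of 4 mm teeth: a full squeeze from 0 draws the bar in by about 8 mm, half a squeeze about 4 mm; it must spring back to 0 to take the next teeth. It stops part way once the jaw is tight
- bar_travel (a joint): how far the bar and its jaw are drawn in (m): at 0 the pad on the bar's jaw is 90 mm from the fixed jaw's face; starts at 0 to 0.016; both halves (60 mm together) are tight at about 0.030, plus the squeeze of the pad. A light brake (8 N) keeps the bar where it is left, but most of the pressure goes when the trigger is let go
- bar: steel toothed bar with the black and orange jaw on its end; axes as clamp, origin that of clamp shifted by the bar's travel. The jaw lies 107 to 141 mm to +y of its origin, x -14 to 90 mm, 11 to 44 mm above the table; the bar's tail ends 110 mm to -y of it
- soft_pad (a joint): how far the sprung soft rubber pad (52 mm wide, 29 mm high) on the bar's jaw is squeezed in (m): 0 free, 0.006 flattened; 12 N per mm
- pad_face (a point): centre of the face of that rubber pad, 27 mm above the table
- seat (a point): place for the loose half, on top of the gluing board (9 mm above the table): where the centre of its underside belongs, beside the half that is there; axes as clamp
- half_a: wooden half of the brush stand that already stands between the jaws against the fixed jaw, loose, 50 mm (x) x 30 mm (y) x 36 mm high, three dark holes in its top; origin in the centre of its underside; axes about those of clamp
- half_b: the other, equal half, loose, standing on the work table to the right of the clamp: 50 (x) x 30 (y) x 36 mm high, about 80 g; origin in the centre of its underside, z up. Either 50 mm long side may face the other half. Grip it by its two small ends (50 mm apart): in its place there are 27 mm between it and the bar for a finger
- rinse_jar: clear jar with grey water, 73 mm across, 100 mm high, to be left alone; origin in the centre of its underside
- blue_tape: roll of blue tape, 80 mm across, 19 mm high, to be left alone; origin in the centre of its underside
- eraser: blue and white eraser, 23 x 45 x 13 mm, to be left alone; origin in the centre of its underside
- handle_end (a point): point inside the rounded end of the clamp's fixed handle, which sticks out to -x over the bare table: in the frame of clamp the handle spans x -18 to -127 mm, y -42 (outer face) to -22 mm, and is 13 to 39 mm above the table
There are look-alikes about, which are no part of the job. What is shaped like the half_b but blue is not meant. Leave any pink look-alike of the half_a alone.

How it is judged:
On the way, in this order (a step that is already met when the one before it is completed fails the run):
1. the loose half stands on the board between the jaws beside the other half, let go (x of half_b in the frame of seat between -0.012 and 0.012 m and y of half_b in the frame of seat between -0.004 and 0.012 m and z of half_b in the frame of seat below 0.004 m and angle between half_b's own z axis and vertical below 0.08 rad and contact force between the fingers and half_b below 0.2 N), for 0.2 s.
2. the trigger is squeezed and draws the bar in (value of joint trigger_angle above 0.09 rad and contact force between the fingers and trigger above 1 N).
3. the trigger is let out again for the next stroke (value of joint trigger_angle below 0.03 rad).
4. the bar's jaw has shut the joint and its pad is squeezed (contact force between half_a and half_b above 12 N and value of joint soft_pad above 0.001 m), for 0.1 s.
At the end, for the whole second after the job is handed in: The fingers still press the trigger (over 4 N, trigger at least 0.015 rad in); the halves are pressed together with over 12 N, their ends flush within 6 mm, faces parallel within 0.06 rad, both upright on the board; the bar jaw's rubber pad is squeezed in by 1 to 5 mm (all of step 4 and contact force between the fingers and trigger above 4 N and value of joint trigger_angle above 0.015 rad and value of joint soft_pad below 0.005 m and value of joint bar_travel above 0.026 m and x of half_b in the frame of half_a between -0.006 and 0.006 m and y of half_b in the frame of clamp between 0.05 and 0.058 m and angle between the y axis of half_a and the y axis of half_b, either way round below 0.06 rad and z of half_b in the frame of seat below 0.004 m and angle between each of half_a, half_b's own z axis and vertical below 0.06 rad); the arm keeps its last pose, push and grip.
It fails at once if the rubber pad is flattened: the clamp is overtightened (value of joint soft_pad above 0.0053 m).
It fails at once if the bar's jaw is pushed by hand (contact force between any of the arm, the fingers and bar above 6 N).
It fails at once if the jar, the tape roll or the eraser is disturbed (distance of any of rinse_jar, blue_tape, eraser from where it was at the start of the episode above 0.025 m).
It also fails if it takes over 48 s, if anything falls off the work surface, if the arm or the gripper's body presses on something with over 40 N, if the wrist force passes 120 N, or if a joint passes its speed limit or range.

## Working session

There is one attempt and no reset: what is moved stays moved. The work goes in short steps, Python scripts to look and compute and a shell command to move; the robot and the scene stay as the last step left them, time stands still between calls to the robot, and variables do not carry over. Pictures are saved under pics/ and viewed, at most 10 in all, crops included, and the job is handed in when it is done.

```bash
mkdir -p pics; cat > h.py <<'E'
import numpy as np, cv2
from workcell import *
def save(n,im): cv2.imwrite('pics/'+n+'.png',im[:,:,::-1])
def world(cam,depth):
    c=calibration(cam);K=c["K"];T=np.linalg.inv(c["camera_from_world"])
    v,u=np.mgrid[0:480,0:640]
    P=np.stack([(u-K[0,2])/K[0,0]*depth,(v-K[1,2])/K[1,1]*depth,depth,np.ones_like(depth)],-1)
    W=P@T.T
    W=W[...,:3]; W[depth==0]=np.nan
    return W
E
python3 - <<'E'
from h import *
o=get_obs();print({k:np.round(v,3).tolist() for k,v in o.items()})
for c in ["top","scene"]:
    p,d=capture(c);save(c+'1',p);np.save(c+'_d.npy',d);W=world(c,d)
    print(c,np.linalg.inv(calibration(c)["camera_from_world"]).round(3).tolist())
    for q in ["clamp","half_b","half_a","trigger","bar","pad_face","handle_end","squeeze_point","rinse_jar","blue_tape","eraser"]:
        for r in recognise(c,q)[:4]:
            u,v=np.round(r["point"]).astype(int)
            print(c,q,round(r["score"],2),u,v,W[v,u].round(3))
E
```

```text
{'time': 0.0, 'joint_pos': [1.286, 0.092, 1.232, 0.0, 1.82, -0.057], 'dq': [-0.001, 0.001, 0.001, 0.001, 0.001, -0.001], 'effort': [0.001, -44.646, -40.644, 0.07, 0.03, -0.0], 'position': [0.135, 0.584, 0.222], 'eef_rot': [[-0.974, 0.226, -0.001], [0.226, 0.974, -0.002], [0.0, -0.002, -1.0]], 'force': [-0.585, 0.052, -0.55], 'wrist_torque': [0.042, -0.051, -0.049], 'gripper_force': 0.0, 'width': 0.999}
top [[-0.003, -0.985, 0.171, 0.35], [-1.0, 0.005, 0.01, 0.007], [-0.011, -0.171, -0.985, 1.308], [0.0, 0.0, 0.0, 1.0]]
top clamp 0.9 284 269 [0.536 0.11  0.008]
top half_b 0.78 194 292 [0.479 0.312 0.039]
top half_b 0.75 181 256 [0.562 0.344 0.04 ]
top half_b 0.74 461 255 [ 0.562 -0.298  0.036]
top half_b 0.65 382 258 [ 0.556 -0.117  0.036]
top half_a 0.78 194 292 [0.479 0.312 0.039]
top half_a 0.75 181 256 [0.562 0.344 0.04 ]
top half_a 0.74 461 255 [ 0.562 -0.298  0.036]
top half_a 0.65 382 258 [ 0.556 -0.117  0.036]
top trigger 0.56 280 313 [0.431 0.116 0.033]
top bar 0.88 247 277 [0.514 0.193 0.032]
top pad_face 0.5 249 250 [0.575 0.188 0.041]
top pad_face 0.36 247 275 [0.519 0.193
[... 976 characters left out ...]
31   0.035]
scene trigger 0.8 235 250 [0.421 0.107 0.037]
scene bar 0.9 262 228 [0.543 0.185 0.026]
scene bar 0.35 466 290 [ 0.659 -0.264  0.019]
scene pad_face 0.64 270 226 [0.566 0.186 0.024]
scene pad_face 0.39 401 298 [ 0.53  -0.222  0.033]
scene handle_end 0.98 272 252 [0.473 0.056 0.035]
scene squeeze_point 0.92 269 246 [0.476 0.069 0.042]
scene squeeze_point 0.59 260 228 [0.543 0.193 0.023]
scene rinse_jar 0.77 418 243 [ 0.686 -0.132  0.057]
scene rinse_jar 0.51 269 222 [0.561 0.183 0.036]
scene rinse_jar 0.47 399 297 [ 0.527 -0.22   0.035]
scene blue_tape 0.57 469 282 [ 0.71  -0.239  0.007]
scene eraser 0.72 317 309 [ 0.423 -0.132  0.013]
scene eraser 0.25 236 254 [0.423 0.107 0.027]
```

View pics/top1.png

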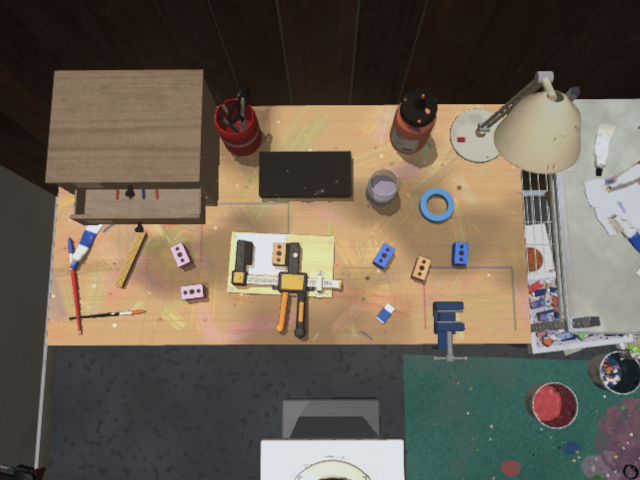

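```bash
python3 - <<'E'
import cv2
a=cv2.imread('pics/top1.png')
cv2.imwrite('pics/crop1.png',cv2.resize(a[220:360,160:480],None,fx=2.5,fy=2.5,interpolation=cv2.INTER_CUBIC))
E
```

```text
(no output)
```

View pics/crop1.png

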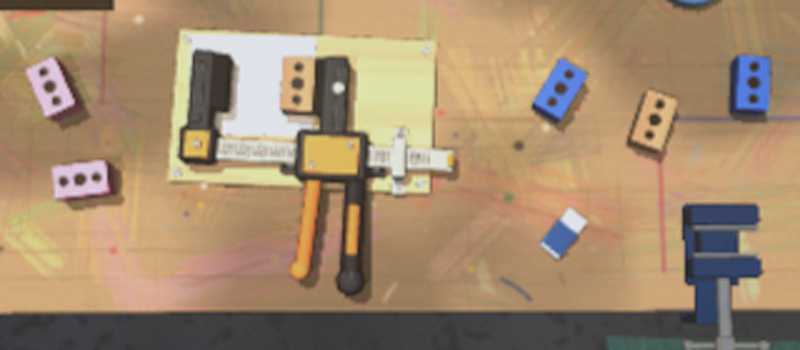

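The candidates for the loose half in the top view are the wooden block at (422,268), blue ones at (384,256) and (460,254), and pink ones at (180,255) and (193,292). I choose the wooden block at (422,268), which is drilled and right of the clamp. Half_a is the wooden one at (279,254) between the jaws. Eraser (385,314), jar (383,185) and tape (436,205) stay put. The drawer cabinet is on the left.

```bash
python3 - <<'E'
from h import *
for c,px in [("top",{"b":(422,268),"a":(279,254)})]:
    p=cv2.imread(f'pics/{c}1.png');d=np.load(c+'_d.npy');W=world(c,d)
    for n,(u,v) in px.items():
        s=W[v-20:v+21,u-20:u+21]
        col=p[v-20:v+21,u-20:u+21].astype(int)
        print(n,"table z",np.nanmedian(W[300:320,330:360,2]))
        m=(s[...,2]>0.028)
        if n=='a': m&=(col[...,2]>140)&(col[...,0]<170)
        m=m.astype(np.uint8);k,l,st,ce=cv2.connectedComponentsWithStats(m)
        i=l[20,20] if l[20,20] else 1+np.argmax(st[1:,4])
        q=s[l==i];r=cv2.minAreaRect((q[:,:2]*1000).astype(np.float32))
        print(n,r,np.nanmedian(q[:,2]),len(q))
W=world("top",np.load('top_d.npy'))
for n,q in [(n,q) for n in ["clamp"] for q in [0]]:
    pass
p=cv2.imread('pics/top1.png')
# jaw edges: print pts at listed pixels
for u,v in [(232,295),(230,234),(335,237),(334,297),(293,245),(293,330),(300,330),(279,330),(340,284),(280,283)]:
    print((u,v),W[v,u].round(3))
E
```

```text
b table z 0.000844189161434139
b ((534.2142944335938, -206.74815368652344), (30.978918075561523, 50.49137496948242), 68.80625915527344) 0.03645223247065532 294
a table z 0.000844189161434139
a ((567.2881469726562, 119.23617553710938), (29.691068649291992, 48.81690216064453), 86.9195327758789) 0.04589652022925006 244
(232, 295) [0.476 0.231 0.002]
(230, 234) [ 0.622  0.24  -0.002]
(335, 237) [ 0.613 -0.01   0.001]
(334, 297) [ 0.47  -0.007  0.001]
(293, 245) [0.587 0.087 0.04 ]
(293, 330) [0.394 0.089 0.   ]
(300, 330) [0.393 0.07  0.041]
(279, 330) [0.393 0.118 0.036]
(340, 284) [ 0.496 -0.02   0.037]
(280, 283) [0.498 0.116 0.047]
```

```bash
R=[-1,-.0327,-.0242,0,0]; python3 -m pendant '[[[-1,-0.0327,-0.0242,0,0],[-1,-0.0327,-0.0242,0,0],[-1,-0.0327,-0.0242,0,0],[-1,-0.0327,-0.0242,0,0],[-1,-0.0327,-0.0242,0,0]]]' && python3 -m pendant '[[[-1,-0.0327,-0.0242,0,0],[-1,-0.0327,-0.0242,0,0],[-1,-0.0327,-0.0242,0,0],[-1,-0.0327,-0.0242,0,0],[-1,-0.0327,-0.0242,0,0]]]' && python3 -m pendant '[[[-1,-0.0327,-0.0242,0,0],[-1,-0.0327,-0.0242,0,0],[-1,-0.0327,-0.0242,0,0],[-1,-0.0327,-0.0242,0,0],[-1,-0.0327,-0.0242,0,0]]]'
python3 -m pendant '[[[-1,0,0,0,0],[-1,0,0,0,0],[-1,0,0,0,0],[-1,0,0,0,0],[-1,0,0,0,0]]]'
cat >> h.py <<'E'
def wrist(n):
    o=get_obs();p,d=capture("wrist");save(n,p);c=calibration("wrist")
    np.savez('pics/'+n,p=p,d=d,pos=o["position"],R=o["eef_rot"])
    return p,d,np.array(o["position"]),np.array(o["eef_rot"]),c
def rays(c,R,uv):
    K=c["K"];uv=np.atleast_2d(uv).astype(float)
    m=(uv-[K[0,2],K[1,2]])/[K[0,0],K[1,1]];th=np.linalg.norm(m,axis=1,keepdims=True)
    dc=np.hstack([np.where(th>1e-9,m/np.maximum(th,1e-9),0)*np.sin(th),np.cos(th)])
    return dc
def onplane(c,pos,R,uv,z):
    M=c["mount"];d=(R@(M[:3,:3]@rays(c,R,uv).T)).T;o=pos+R@M[:3,3]
    return o+d*((z-o[2])/d[:,2])[:,None]
def wworld(c,pos,R,depth):
    v,u=np.mgrid[0:480,0:640];uv=np.stack([u.ravel(),v.ravel()],1)
    dc=rays(c,R,uv);P=dc/dc[:,2:]*depth.ravel()[:,None];M=c["mount"]
    W=(R@(M[:3,:3]@P.T+M[:3,3:])).T+pos
    W[(depth.ravel()==0)|(dc[:,2]<.1)]=np.nan
    return W.reshape(480,640,3)
E
python3 - <<'E'
from h import *
p,d,pos,R,c=wrist('w1');print(pos,R.round(3).tolist(),c["K"].tolist(),c["mount"].round(3).tolist())
W=wworld(c,pos,R,d)
for q in ["half_a","bar","trigger","handle_end","pad_face","clamp"]:
    for r in recognise("wrist",q)[:2]:
        u,v=np.round(r["point"]).astype(int);print(q,round(r["score"],2),u,v,W[v,u].round(3))
E
```

```text
time: 1.82
position: [0.2682, 0.4287, 0.2228]
eef_rot: [[-0.974, 0.226, 0.0], [0.226, 0.974, 0.0], [-0.0, 0.0, -1.0]]
force: [0.1, -0.1, -0.0]
width: 0.998
gripper_force: 0.0
time: 2.45
position: [0.4001, 0.2738, 0.2229]
eef_rot: [[-0.974, 0.226, 0.001], [0.226, 0.974, 0.0], [-0.0, 0.0, -1.0]]
force: [0.5, 0.2, -0.2]
width: 0.999
gripper_force: 0.0
time: 3.08
position: [0.5321, 0.119, 0.2228]
eef_rot: [[-0.974, 0.226, 0.0], [0.226, 0.974, 0.0], [-0.0, 0.0, -1.0]]
force: [-0.0, -0.1, 0.7]
width: 1.001
gripper_force: 0.0
time: 3.7
position: [0.5311, 0.1206, 0.2228]
eef_rot: [[-0.974, 0.225, 0.0], [0.225, 0.974, 0.0], [-0.0, 0.0, -1.0]]
force: [0.2, 0.1, -0.2]
width: 0.999
gripper_force: 0.0
[0.53107987 0.1206475  0.22280571] [[-0.974, 0.225, 0.0], [0.225, 0.974, 0.0], [-0.0, 0.0, -1.0]] [[371.64829954431775, 0.0, 322.75067841899175], [0.0, 371.64829954431775, 236.9017997460133], [0.0, 0.0, 1.0]] [[0.0, -0.958, -0.288, 0.079], [1.0, 0.0, 0.0, -0.001], [0.0, -0.288, 0.958, -0.162], [0.0, 0.0, 0.0, 1.0]]
half_a 0.95 34 300 [ 0.555 -0.284  0.036]
half_a 0.94 496 123 [0.48  0.308 0.036]
bar 0.67 400 194 [0.533 0.197 0.029]
bar 0.61 399 231 [0.566 0.188 0.04 ]
trigger 0.83 289 111 [0.431 0.111 0.039]
handle_end 0.55 303 203 [0.518 0.104 0.044]
handle_end 0.23 97 173 [ 0.431 -0.122  0.012]
pad_face 0.79 398 231 [0.565 0.187 0.042]
clamp 0.64 399 231 [0.566 0.188 0.04 ]
clamp 0.57 302 204 [0.519 0.103 0.043]
```

View pics/w1.png

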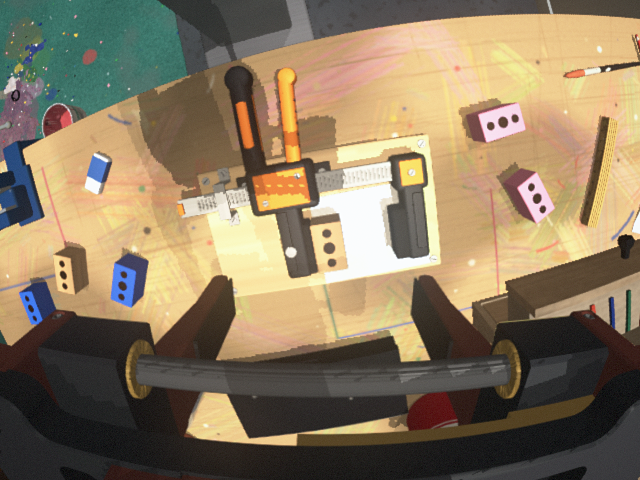

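The wrist picture shows half_a at (328,243) against the black fixed jaw (293,245), bar jaw (410,210), trigger (289,110), handle (245,115), and board corners (428,135) and (441,264).

```bash
python3 - <<'E'
from h import *
c=calibration("wrist");f=np.load('pics/w1.npz');p,d,pos,R=f['p'],f['d'],f['pos'],f['R']
W=wworld(c,pos,R,d);hsv=cv2.cvtColor(p,cv2.COLOR_RGB2HSV).astype(int)
def rect(m,box,n):
    u0,u1,v0,v1=box;mm=np.zeros((480,640),np.uint8);mm[v0:v1,u0:u1]=m[v0:v1,u0:u1]
    k,l,st,ce=cv2.connectedComponentsWithStats(mm);i=1+np.argmax(st[1:,4]);q=W[l==i]
    z=np.nanmedian(q[:,2]);q=q[abs(q[:,2]-z)<.004]
    print(n,[np.round(x,1) for x in cv2.minAreaRect((q[:,:2]*1000).astype(np.float32))],z.round(4),len(q))
H=W[...,2]
rect((H>.041)&(hsv[...,2]>110)&(hsv[...,0]<20)&(hsv[...,1]>60),(305,350,200,290),'half_a')
rect((H>.030),(80-30,90,235,305),'half_b')
rect((H>.035)&(hsv[...,2]<70),(270,320,200,285),'fixedjaw')
rect((H>.035)&(hsv[...,2]<90),(385,440,180,265),'barjaw')
rect((H>.028)&(hsv[...,2]>150)&(hsv[...,1]>150)&(hsv[...,0]<20),(270,300,60,165),'trigger')
rect((H>.028),(220,262,60,165),'handle')
print(onplane(c,pos,R,[[428,135],[441,264]],.009))
for uv in [(350,165),(350,178),(350,190),(340,172),(375,170)]:print(uv,W[uv[1],uv[0]].round(4))
# bar section: column scan
for u in (340,355,370):
    s=[(v,W[v,u].round(3).tolist()) for v in range(160,200,3)];print(u,s)
E
```

```text
half_a [array([565.1, 117.5]), array([29.7, 49.5]), np.float64(86.8)] 0.0449 380
half_b [array([ 532.4, -207.6]), array([31.4, 51.2]), np.float64(69.9)] 0.0359 712Traceback (most recent call last):
  File "<stdin>", line 12, in <module>
  File "<stdin>", line 6, in rect
    return _wrapfunc(a, 'argmax', axis=axis, out=out, **kwds)
    return bound(*args, **kwds)
ValueError: attempt to get argmax of an empty sequence
```

```bash
python3 - <<'E'
from h import *
c=calibration("wrist");f=np.load('pics/w1.npz');p,d,pos,R=f['p'],f['d'],f['pos'],f['R']
W=wworld(c,pos,R,d);V=p.max(2).astype(int);H=W[...,2]
th=np.radians(-3.2);ex=np.array([np.cos(th),np.sin(th)]);ey=np.array([-ex[1],ex[0]])
A=np.array([.565,.1175])
# provisional clamp origin: y from half_a (25mm), x by assumption half_a at 61.5
O=A-.0615*ex-.025*ey;print('O',O)
L=np.stack([(W[...,:2]-O)@ex,(W[...,:2]-O)@ey],-1)*1000
def prof(n,m,ax,lo,hi,oth):
    s=m&(L[...,1-ax]>oth[0])&(L[...,1-ax]<oth[1])&(L[...,ax]>lo)&(L[...,ax]<hi);q=L[...,ax][s]
    print(n,np.percentile(q,[1,5,50,95,99]).round(1),'z',np.percentile(H[s],[5,50,95]).round(3),s.sum())
prof('bar x',(H>.012),0,-30,30,(55,75))
prof('trig y @-60',H>.022,1,5,50,(-65,-55))
prof('handle y @-60',H>.022,1,-60,5,(-65,-55))
prof('handle x end',H>.022,0,-160,-40,(-42,-22))
prof('trig x end',H>.022,0,-160,-40,(10,55))
prof('barjaw y',H>.03,1,75,160,(45,70))
prof('barjaw x',H>.03,0,-40,120,(107,118))
prof('pad y',(H>.015)&(H<.036),1,75,160,(45,70))
prof('fixedjaw y',H>.03,1,-40,12,(70,85))
prof('fixedjaw x',H>.03,0,30,120,(-12,4))
print(((onplane(c,pos,R,[[428,135],[441,264]],.009)[:,:2]-O)@np.c_[ex,ey]*1000).round(1))
E
```

```text
O [0.50220036 0.095972  ]
bar x [-4.8  4.8 11.7 26.8 29.3] z [0.235 0.324 0.346] 12074
trig y @-60 [ 5.   5.5 10.8 15.4 16.1] z [0.026 0.037 0.038] 132
handle y @-60 [-41.9 -39.9 -28.5   3.5   4.6] z [0.029 0.038 0.04 ] 276
handle x end [-123.6 -119.6  -81.8  -44.3  -40.8] z [0.032 0.038 0.04 ] 1887
trig x end [-112.6 -110.2  -84.7  -46.2  -41.3] z [0.028 0.036 0.038] 670
barjaw y [ 89.1  89.5 105.2 121.5 123.6] z [0.038 0.042 0.045] 906
barjaw x [-13.1  -8.3  22.   80.1  86.8] z [0.041 0.044 0.345] 1615
pad y [89.1 89.2 89.5 89.7 89.9] z [0.017 0.026 0.035] 65
fixedjaw y [-19.1 -17.8  -3.4  10.1  11.7] z [0.04  0.042 0.045] 432
fixedjaw x [30.5 32.6 57.7 85.2 87.7] z [0.04  0.042 0.045] 951
[[-28.2 144.4]
 [114.8 144.8]]
```

```bash
python3 -m pendant '[[[-1,-0.010,-0.0315,0,9.8],[-1,0,0,0,9.8],[-1,0,0,0,9.8],[-1,0,0,0,9.8],[-1,0,0,0,9.8]]]'; python3 -m pendant '[[[-1,0,0,0,9.8],[-1,0,0,0,9.8],[-1,0,0,0,9.8],[-1,0,0,0,9.8],[-1,0,0,0,9.3]]]'
```

```text
time: 4.68
position: [0.534, 0.0871, 0.2226]
eef_rot: [[-0.463, 0.886, -0.0], [0.886, 0.463, 0.0], [0.0, -0.0, -1.0]]
force: [0.4, -0.3, 0.8]
width: 1.003
gripper_force: 0.0
time: 5.3
position: [0.534, 0.0871, 0.2226]
eef_rot: [[0.356, 0.934, -0.0], [0.934, -0.356, -0.0], [-0.0, -0.0, -1.0]]
force: [0.4, 0.6, 0.4]
width: 1.003
gripper_force: 0.0
```

```bash
python3 -m pendant '[[[-1,-0.0275,0.0104,0.008,0],[-1,-0.0275,0.0104,0.008,0],[-1,-0.0275,0.0104,0.008,0],[-1,-0.0275,0.0104,0.008,0],[-1,-0.0275,0.0104,0.008,0]]]'; python3 -m pendant '[[[-1,-0.0275,0.0104,0.01,0],[-1,-0.0275,0.0104,0.01,0],[-1,-0.0275,0.0104,0.01,0],[-1,-0.0275,0.0104,0.01,0],[-1,-0.0275,0.0104,0.01,0]]]'
python3 -m pendant '[[[-1,0,0,0,0],[-1,0,0,0,0],[-1,0,0,0,0],[-1,0,0,0,0],[-1,0,0,0,0]]]'
python3 - <<'E'
from h import *
p,d,pos,R,c=wrist('w2');W=wworld(c,pos,R,d)
for r in trace("wrist","half_b")[:4]:
    m=r["pixels"];q=W[m];z=np.nanpercentile(q[:,2],70);q=q[abs(q[:,2]-.036)<.006];print(r["score"],np.round(r["point"]),p[m].mean(0).round(),z,
      [np.round(x,1) for x in cv2.minAreaRect((q[:,:2]*1000).astype(np.float32))] if len(q)>5 else '')
E
```

```text
time: 5.92
position: [0.5343, -0.0608, 0.1824]
eef_rot: [[0.351, 0.936, 0.0], [0.936, -0.351, -0.0], [0.0, 0.0, -1.0]]
force: [-0.1, 0.8, -0.3]
width: 1.0
gripper_force: 0.0
time: 6.55
position: [0.5347, -0.2079, 0.1323]
eef_rot: [[0.351, 0.936, 0.0], [0.936, -0.351, 0.0], [0.0, 0.0, -1.0]]
force: [0.4, -0.2, 0.5]
width: 0.996
gripper_force: 0.0
time: 7.18
position: [0.535, -0.2064, 0.133]
eef_rot: [[0.35, 0.937, 0.0], [0.937, -0.35, -0.0], [-0.0, 0.001, -1.0]]
force: [-0.1, 0.5, 0.4]
width: 0.997
gripper_force: 0.0
0.9 [389. 318.] [ 58.  81. 143.] 0.036243593582514444 [array([ 560.9, -299.5]), array([31.5, 40.5]), np.float64(85.7)]
0.64 [320. 237.] [197. 161. 111.] 0.03648595915190795 [array([ 531.9, -208.3]), array([30.4, 49.7]), np.float64(69.5)]
0.6 [315. 115.] [123. 164. 226.] 0.036657816334980046 [array([ 561.3, -123.2]), array([30.2, 50.1]), np.float64(57.7)]
```

View pics/w2.png

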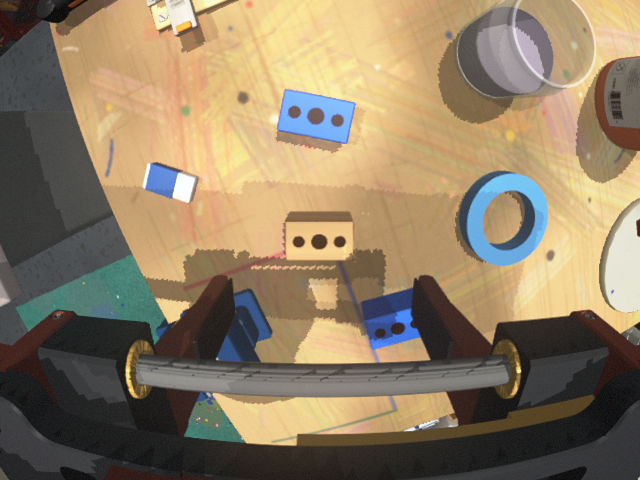

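The wooden block sits at (320,237) between the open fingers and squared to them. The blue ones at (315,115) and (400,320) are clear of the fingers.

```bash
python3 -m pendant '[[[-1,-0.0028,-0.0021,0.026,0],[-1,0,0,0.026,0],[-1,0,0,0.026,0],[-1,0,0,0.026,0],[-1,0,0,0.021,0]]]'; python3 -m pendant '[[[-1,0,0,0.0,0],[-0.1,0,0,0,0],[0.6,0,0,0,0],[1,0,0,0,0],[1,0,0,0,0]]]';python3 -m pendant '[[[1,0,0,0,0],[1,0,0,0,0],[1,0,0,-0.01,0],[1,0,0,-0.02,0],[1,0,0,-0.025,0]]]'
```

```text
time: 7.9
position: [0.5315, -0.2085, 0.0064]
eef_rot: [[0.351, 0.936, -0.001], [0.936, -0.351, 0.0], [0.0, -0.001, -1.0]]
force: [0.2, -0.6, -0.3]
width: 0.997
gripper_force: 0.0
time: 8.52
position: [0.5321, -0.2088, 0.0081]
eef_rot: [[0.351, 0.936, 0.001], [0.936, -0.351, -0.0], [-0.0, 0.001, -1.0]]
force: [-1.0, -0.3, 0.8]
width: 0.586
gripper_force: 0.4
time: 9.15
position: [0.5317, -0.2087, 0.0639]
eef_rot: [[0.351, 0.936, -0.0], [0.936, -0.351, 0.0], [0.0, -0.0, -1.0]]
force: [0.1, 0.2, -0.7]
width: 0.567
gripper_force: 30.0
```

```bash
python3 -m pendant '[[[1,0,0,-0.02,-8.65],[1,0,0,-0.02,-8.65],[1,0.0361,0.0016,0,0],[1,0.0361,0.0016,0,0],[1,0.0361,0.0016,0,0]]]'; python3 -m pendant '[[[1,0.0361,0.0016,0,0],[1,0.0361,0.0016,0,0],[1,0.0361,0.0016,0,0],[1,0.0361,0.0016,0,0],[1,0.0361,0.0016,0,0]]]';python3 -m pendant '[[[1,0.0361,0.0016,0,0],[1,0.0361,0.0016,0,0],[1,0,0,0,0],[1,0,0,0,0],[1,0,0,0,0]]]'
python3 - <<'E'
from h import *
p,d,pos,R,c=wrist('w3');print(pos,R.round(3).tolist());W=wworld(c,pos,R,d)
hsv=cv2.cvtColor(p,cv2.COLOR_RGB2HSV).astype(int)
for r in trace("wrist","half_a")[:6]:
    m=r["pixels"];q=W[m];z=np.nanpercentile(q[:,2],75);q=q[abs(q[:,2]-z)<.004];print(round(r["score"],2),np.round(r["point"]),p[m].mean(0).round(),z.round(4),
      [np.round(x,1) for x in cv2.minAreaRect((q[:,:2]*1000).astype(np.float32))] if len(q)>5 else '')
E
```

```text
time: 9.78
position: [0.5431, -0.1, 0.1043]
eef_rot: [[0.057, 0.998, 0.002], [0.998, -0.057, -0.0], [-0.0, 0.002, -1.0]]
force: [-0.3, 0.4, -1.2]
width: 0.567
gripper_force: 30.0
time: 10.4
position: [0.5614, 0.0801, 0.1044]
eef_rot: [[0.057, 0.998, 0.002], [0.998, -0.057, 0.0], [0.0, 0.002, -1.0]]
force: [-0.1, -0.6, -0.8]
width: 0.566
gripper_force: 30.0
time: 11.02
position: [0.5685, 0.1498, 0.1031]
eef_rot: [[0.058, 0.998, 0.0], [0.998, -0.058, -0.0], [-0.0, 0.0, -1.0]]
force: [-0.3, -0.7, -0.4]
width: 0.569
gripper_force: 30.0
[0.56845667 0.14977121 0.10311198] [[0.058, 0.998, 0.0], [0.998, -0.058, -0.0], [-0.0, 0.0, -1.0]]
0.98 [320. 307.] [115.  92.  67.] 0.1315 [array([568.7, 150.4]), array([30.6, 50.2]), np.float64(86.7)]
0.94 [179.  28.] [171. 126. 139.] 0.0365 [array([480.7, 310.7]), array([30.5, 40.5]), np.float64(7.8)]
```

View pics/w3.png

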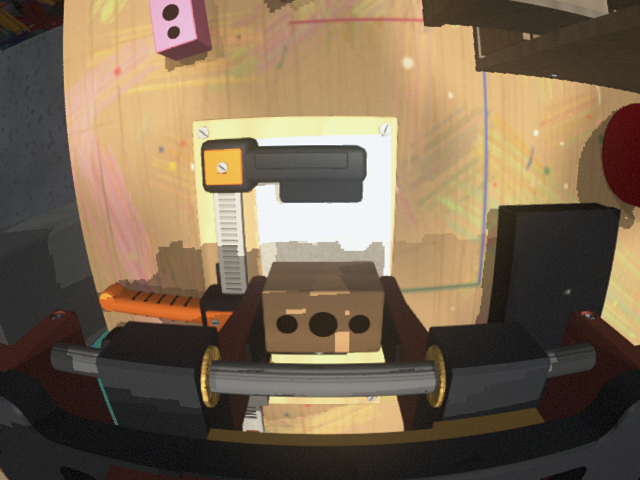

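The block is held squarely at (322,308) over its place, with the bar jaw at (285,170) clear beyond it. It needs to go down with 1.5 mm toward the bar.

```bash
python3 -m pendant '[[[1,0,-0.0015,0.02,0],[1,0,0,0.02,0],[1,0,0,0.02,0],[1,0,0,0.018,0],[1,0,0,0.0055,0]]]'; python3 -m pendant '[[[1,0,0,0.001,0],[1,0,0,0.001,0],[1,0,0,0,0],[1,0,0,0,0],[1,0,0,0,0]]]'
```

```text
time: 11.75
position: [0.5656, 0.1507, 0.0171]
eef_rot: [[0.057, 0.998, -0.003], [0.998, -0.057, -0.001], [-0.001, -0.003, -1.0]]
force: [-3.1, -0.7, 7.0]
width: 0.568
gripper_force: 30.0
time: 12.38
position: [0.5669, 0.1509, 0.0173]
eef_rot: [[0.057, 0.998, 0.0], [0.998, -0.057, 0.0], [0.0, 0.0, -1.0]]
force: [-0.7, -0.5, -0.8]
width: 0.564
gripper_force: 30.0
```

```bash
python3 -m pendant '[[[1,0,0,0.001,0],[1,0,0,0,0],[0.0,0,0,0,0],[-0.14,0,0,0,0],[-0.3,0,0,0,0]]]'; python3 -m pendant '[[[-0.36,0,0,0,0],[-0.36,0,0,0,0],[-0.36,0,0,-0.01,0],[-0.36,0,0,-0.03,0],[-0.36,0,0,-0.04,0]]]';  python3 -m pendant '[[[-0.36,0,0,-0.03,0],[-0.36,-0.04,0,-0.03,0],[-0.5,-0.04,0,-0.03,0],[-1,-0.04,0,0,0],[-1,0,0,0,0]]]'
python3 - <<'E'
from h import *
p,d,pos,R,c=wrist('w4');print(pos,R.round(3).tolist());W=wworld(c,pos,R,d)
for q in ("half_a","half_b"):
  for r in trace("wrist",q)[:6]:
    m=r["pixels"];q=W[m];z=np.nanpercentile(q[:,2],75);q=q[abs(q[:,2]-z)<.004];print(round(r["score"],2),np.round(r["point"]),p[m].mean(0).round(),z.round(4),
      [np.round(x,1) for x in cv2.minAreaRect((q[:,:2]*1000).astype(np.float32))] if len(q)>5 else '')
E
```

```text
time: 13.0
position: [0.567, 0.1509, 0.0162]
eef_rot: [[0.057, 0.998, 0.001], [0.998, -0.057, 0.0], [0.0, 0.001, -1.0]]
force: [0.5, -0.4, -0.1]
width: 0.632
gripper_force: 0.0
time: 13.62
position: [0.5662, 0.1507, 0.0965]
eef_rot: [[0.057, 0.998, -0.002], [0.998, -0.057, -0.0], [-0.001, -0.002, -1.0]]
force: [0.3, -0.6, 0.1]
width: 0.68
gripper_force: 0.0
time: 14.25
position: [0.5602, 0.0288, 0.1876]
eef_rot: [[0.06, 0.998, 0.002], [0.998, -0.06, -0.001], [-0.0, 0.002, -1.0]]
force: [-0.1, 0.1, 0.4]
width: 0.937
gripper_force: 0.0
[0.56023793 0.02879917 0.1875857 ] [[0.06, 0.998, 0.002], [0.998, -0.06, -0.001], [-0.0, 0.002, -1.0]]
0.94 [329. 347.] [ 65.  80. 131.] 0.0359 [array([ 562.5, -110.3]), array([24.4, 56.9]), np.float64(86.9)]
0.67 [323. 116.] [218. 189. 134.] 0.0458 [array([565.5, 117.8]), array([29.9, 50.2]), np.float64(87.0)]
0.59 [320.  77.] [208. 180. 131.] 0.0457 [array([567.5, 150.7]), array([29.5, 50.3]), np.float64(86.7)]
0.94 [329. 347.] [ 65.  80. 131.] 0.0359 [array([ 562.5, -110.3]), array([24.4, 56.9]), np.float64(86.9)]
0.67 [323. 116.] [218. 189. 134.] 0.0458 [array([565.5, 117.8]), array([29.9, 50.2]), np.float64(87.0)]
0.59 [320.  77.] [208. 180. 131.] 0.0457 [array([567.5, 150.7]), array([29.5, 50.3]), np.float64(86.7)]
```

View pics/w4.png

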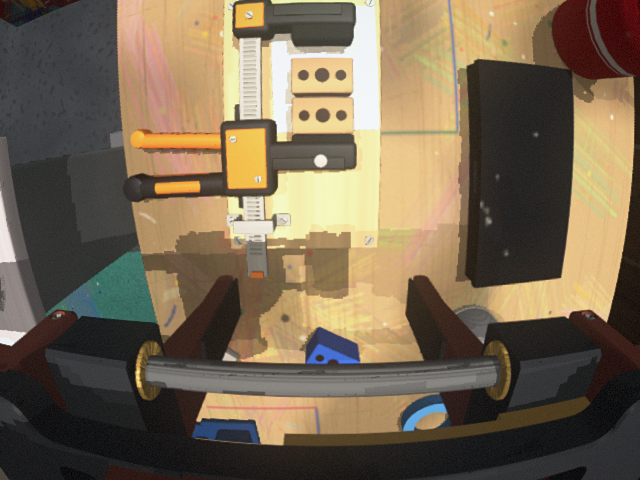

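Both halves stand upright and flush at (323,116) and (320,77), about 3 mm apart. The trigger (180,140) and handle (175,187) are next.

```bash
python3 -m pendant '[[[-1,0,0,0,-10.03],[-1,0,0,0,-10.03],[-1,0,0,0,-10.03],[-1,0,0,0,-10.03],[-1,0,0,0,-10.03]]]'; python3 -m pendant '[[[-1,0,0,0,-10.03],[-1,0,0,0,-10.03],[-1,0,0,0,-10.03],[-1,0,0,0,-10.03],[-1,0.0311,0.0111,0,0]]]';  python3 -m pendant '[[[-1,0.03,0.0107,0.02,0],[-1,0.03,0.0107,0.02,0],[-1,0.03,0.0106,0.02,0],[-1,0,0,0,0],[-1,0,0,0,0]]]'
python3 - <<'E'
from h import *
p,d,pos,R,c=wrist('w5');print(pos,R.round(3).tolist());W=wworld(c,pos,R,d);H=W[...,2]
ex=np.array([.9984,-.0558]);ey=np.array([.0558,.9984]);O=np.array([.5655,.1178])-.025*ey-.0615*ex
L=np.stack([(W[...,:2]-O)@ex,(W[...,:2]-O)@ey],-1)*1000
print('tcp in clamp',((pos[:2]-O)@np.c_[ex,ey]*1000).round(1))
def prof(n,m,ax,lo,hi,oth):
    s=m&(H<.06)&(L[...,1-ax]>oth[0])&(L[...,1-ax]<oth[1])&(L[...,ax]>lo)&(L[...,ax]<hi);q=L[...,ax][s]
    print(n,np.percentile(q,[1,5,50,95,99]).round(1) if len(q) else '','z',s.sum())
prof('trig y @-60',H>.022,1,-10,50,(-65,-55))
prof('handle y @-60',H>.022,1,-60,-15,(-65,-55))
prof('handle x end',H>.022,0,-160,-40,(-42,-22))
E
```

```text
time: 15.02
position: [0.5599, 0.0326, 0.1858]
eef_rot: [[-0.735, 0.678, -0.001], [0.678, 0.735, 0.0], [0.001, -0.0, -1.0]]
force: [-0.1, 0.1, -0.5]
width: 1.003
gripper_force: 0.0
time: 15.65
position: [0.5297, 0.0448, 0.1849]
eef_rot: [[-0.999, 0.049, -0.002], [0.049, 0.999, 0.0], [0.002, 0.0, -1.0]]
force: [-0.8, 0.4, 0.6]
width: 0.998
gripper_force: 0.0
time: 16.27
position: [0.4419, 0.081, 0.1269]
eef_rot: [[-0.999, 0.051, 0.001], [0.051, 0.999, 0.0], [-0.001, 0.0, -1.0]]
force: [-0.2, -0.7, 0.2]
width: 1.003
gripper_force: 0.0
[0.44191897 0.08103359 0.12686879] [[-0.999, 0.051, 0.001], [0.051, 0.999, 0.0], [-0.001, 0.0, -1.0]]
tcp in clamp [-59.8 -18.6]
trig y @-60 [ 0.8  1.1  6.9 14.2 15.3] z 283
handle y @-60 [-42.6 -41.7 -32.1 -23.  -22.4] z 384
handle x end [-126.  -122.1  -85.4  -44.9  -40.9] z 3405
```

View pics/w5.png

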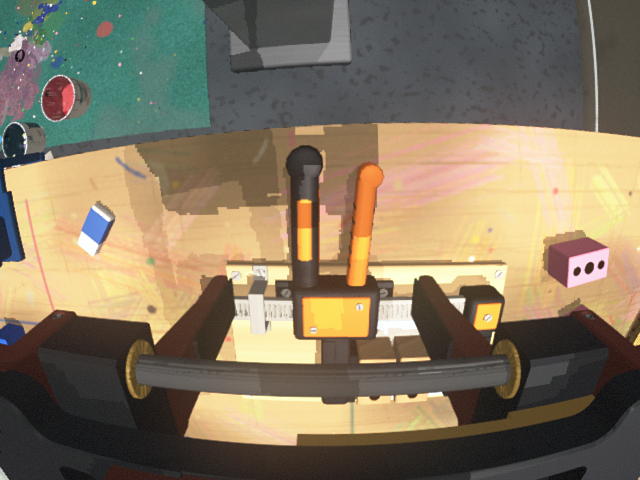

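The jaws straddle the handle (304,215) and the trigger (363,225). I need 3 mm more toward the handle, then down.

```bash
python3 -m pendant '[[[-1,0,-0.0029,0.025,0],[-1,0,0,0.025,0],[-1,0,0,0.025,0],[-1,0,0,0.025,0],[-1,0,0,0.018,0]]]'; python3 -m pendant '[[[-0.8,0,0,0,0],[-0.7,0,0,0,0],[-0.6,0,0,0,0],[-0.5,0,0,0,0],[-0.5,0,0,0,0]]]';  python3 -m pendant '[[[-0.4,0,0,0,0],[-0.3,0,0,0,0],[-0.2,0,0,0,0],[-0.2,0,0,0,0],[-0.2,0,0,0,0]]]'; python3 -m pendant '[[[-0.1,0,0,0,0],[0,0,0,0,0],[0.06,0,0,0,0],[0.06,0,0,0,0],[0.06,0,0,0,0]]]'
```

```text
time: 16.95
position: [0.442, 0.0773, 0.0077]
eef_rot: [[-0.999, 0.053, 0.0], [0.053, 0.999, -0.0], [-0.0, 0.0, -1.0]]
force: [-0.1, -0.3, -0.2]
width: 0.996
gripper_force: 0.0
time: 17.58
position: [0.441, 0.0792, 0.0087]
eef_rot: [[-0.999, 0.051, -0.0], [0.051, 0.999, 0.003], [0.001, 0.003, -1.0]]
force: [-1.8, 7.4, -2.4]
width: 0.756
gripper_force: 3.3
time: 18.2
position: [0.4401, 0.0798, 0.0087]
eef_rot: [[-0.999, 0.05, -0.002], [0.05, 0.999, 0.004], [0.003, 0.004, -1.0]]
force: [-6.2, 8.6, -0.2]
width: 0.605
gripper_force: 4.3
time: 18.82
position: [0.4397, 0.0788, 0.0086]
eef_rot: [[-0.999, 0.051, -0.004], [0.051, 0.999, 0.002], [0.004, 0.002, -1.0]]
force: [-7.6, 5.0, 1.1]
width: 0.476
gripper_force: 7.1
```

```bash
python3 -m pendant '[[[-0.4,0,0,0,0],[-0.9,0,0,0,0],[-0.9,0,0,0,0],[-0.9,0,0,0,0],[-0.9,0,0,0,0]]]'
python3 - <<'E'
from h import *
p,d,pos,R,c=wrist('w6');print(pos);W=wworld(c,pos,R,d);H=W[...,2]
ex=np.array([.9984,-.0558]);ey=np.array([.0558,.9984]);O=np.array([.5655,.1178])-.025*ey-.0615*ex
L=np.stack([(W[...,:2]-O)@ex,(W[...,:2]-O)@ey],-1)*1000
print('tcp in clamp',((pos[:2]-O)@np.c_[ex,ey]*1000).round(1))
def prof(n,m,ax,lo,hi,oth):
    s=m&(H<.06)&(L[...,1-ax]>oth[0])&(L[...,1-ax]<oth[1])&(L[...,ax]>lo)&(L[...,ax]<hi);q=L[...,ax][s]
    print(n,np.percentile(q,[1,5,50,95,99]).round(1) if len(q) else '','n',s.sum())
prof('trig y @-100',H>.022,1,-10,50,(-105,-95))
prof('handle y @-100',H>.022,1,-60,-15,(-105,-95))
prof('barjaw y',H>.03,1,65,160,(-12,10))
E
python3 -m pendant '[[[-0.75,0,0,0,0],[-0.6,0,0,0,0],[-0.5,0,0,0,0],[-0.4,0,0,0,0],[-0.3,0,0,0,0]]]';  python3 -m pendant '[[[-0.2,0,0,0,0],[-0.1,0,0,0,0],[0,0,0,0,0],[0.06,0,0,0,0],[0.06,0,0,0,0]]]'
```

```text
time: 19.45
position: [0.4414, 0.0771, 0.0085]
eef_rot: [[-0.999, 0.052, 0.0], [0.052, 0.999, -0.001], [-0.0, -0.001, -1.0]]
force: [-0.4, -0.6, -0.5]
width: 0.946
gripper_force: 0.0
[0.44136955 0.07706795 0.00846026]
tcp in clamp [-60.2 -22.6]
trig y @-100 [ 3.5  3.7  9.2 17.9 19.9] n 1072
handle y @-100 [-42.3 -41.2 -32.2 -24.  -23.3] n 1294
barjaw y  n 0
time: 20.12
position: [0.4407, 0.0784, 0.0079]
eef_rot: [[-0.999, 0.052, -0.001], [0.052, 0.999, 0.002], [0.001, 0.002, -1.0]]
force: [-2.9, 7.3, -0.6]
width: 0.656
gripper_force: 3.6
time: 20.75
position: [0.4399, 0.0788, 0.0078]
eef_rot: [[-0.999, 0.051, -0.003], [0.051, 0.999, 0.002], [0.003, 0.002, -1.0]]
force: [-6.7, 5.9, 1.4]
width: 0.473
gripper_force: 5.7
```

```bash
python3 -m pendant '[[[-0.4,0,0,0,0],[-0.95,0,0.0035,0,0],[-0.95,0,0,0,0],[-0.95,0,0,0,0],[-0.95,0,0,0,0]]]'
python3 -m pendant '[[[-0.75,0,0,0,0],[-0.6,0,0,0,0],[-0.5,0,0,0,0],[-0.4,0,0,0,0],[-0.35,0,0,0,0]]]'; python3 -m pendant '[[[-0.33,0,0,0,0],[-0.31,0,0,0,0],[-0.29,0,0,0,0],[-0.27,0,0,0,0],[-0.27,0,0,0,0]]]'
```

```text
time: 21.38
position: [0.4414, 0.0806, 0.0082]
eef_rot: [[-0.999, 0.052, -0.0], [0.052, 0.999, -0.001], [-0.0, -0.001, -1.0]]
force: [0.2, -1.0, -0.7]
width: 0.968
gripper_force: 0.0
time: 22.0
position: [0.4411, 0.0813, 0.008]
eef_rot: [[-0.999, 0.052, -0.001], [0.052, 0.999, 0.0], [0.001, 0.0, -1.0]]
force: [-1.8, 2.8, 0.3]
width: 0.677
gripper_force: 1.5
time: 22.62
position: [0.4412, 0.081, 0.008]
eef_rot: [[-0.999, 0.052, -0.0], [0.052, 0.999, 0.0], [0.0, 0.0, -1.0]]
force: [-2.4, 4.0, 0.5]
width: 0.631
gripper_force: 1.6
```

```bash
python3 - <<'E'
from h import *
p,d=capture("top");save('top2',p);W=world("top",d)
ex=np.array([.9984,-.0558]);ey=np.array([.0558,.9984]);O=np.array([.5673,.1192])-.025*ey-.0615*ex
L=np.stack([(W[...,:2]-O)@ex,(W[...,:2]-O)@ey],-1)*1000;H=W[...,2]
s=(H>.03)&(H<.06)&(L[...,0]>78)&(L[...,0]<87)&(L[...,1]>60)&(L[...,1]<160);print(np.percentile(L[s][:,1],[2,98]) if s.sum() else 0,s.sum())
d0=world("top",np.load('top_d.npy'));L0=((d0[...,:2]-O)@np.c_[ex,ey])*1000
s=(d0[...,2]>.03)&(d0[...,2]<.06)&(L0[...,0]>78)&(L0[...,0]<87)&(L0[...,1]>60)&(L0[...,1]<160);print(np.percentile(L0[s][:,1],[2,98]),s.sum())
cv2.imwrite('pics/top2c.png',cv2.resize(p[220:340,210:350][:,:,::-1],None,fx=4,fy=4,interpolation=cv2.INTER_CUBIC))
E
```

```text
[ 61.69177279 111.72219109] 79
[ 89.5349182  123.21626676] 56
```

View pics/top2c.png

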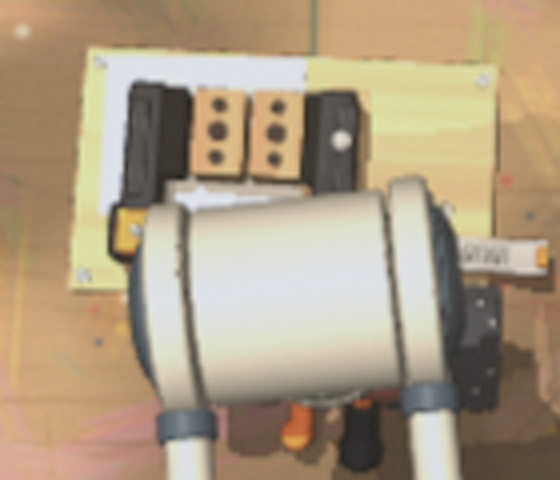

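The crop shows the halves (218,130) and (277,135) with a small gap still between them, and the bar jaw's pad nearly at half_b (190,130). The jaw is not tight yet, so I continue the stroke carefully.

```bash
python3 -m pendant '[[[-0.24,0,0,0,0],[-0.2,0,0,0,0],[-0.16,0,0,0,0],[-0.12,0,0,0,0],[-0.12,0,0,0,0]]]';python3 -m pendant '[[[-0.1,0,0,0,0],[-0.08,0,0,0,0],[-0.06,0,0,0,0],[-0.04,0,0,0,0],[-0.04,0,0,0,0]]]'
```

```text
time: 23.3
position: [0.4411, 0.0821, 0.008]
eef_rot: [[-0.999, 0.051, -0.001], [0.051, 0.999, 0.002], [0.001, 0.002, -1.0]]
force: [-2.0, 8.1, -1.2]
width: 0.561
gripper_force: 3.8
time: 23.92
position: [0.4409, 0.0809, 0.008]
eef_rot: [[-0.999, 0.052, -0.001], [0.052, 0.999, -0.0], [0.001, -0.0, -1.0]]
force: [-4.8, 3.2, 0.8]
width: 0.521
gripper_force: 7.9
```

```bash
python3 -m pendant '[[[-0.02,0,-0.0005,0,0],[0,0,-0.0005,0,0],[0.02,0,-0.0005,0,0],[0.04,0,-0.0005,0,0],[0.04,0,0,0,0]]]';python3 -m pendant '[[[0.05,0,-0.0005,0,0],[0.06,0,-0.0005,0,0],[0.07,0,0,0,0],[0.07,0,0,0,0],[0.07,0,0,0,0]]]'
```

```text
time: 24.55
position: [0.4408, 0.0792, 0.008]
eef_rot: [[-0.999, 0.052, -0.001], [0.052, 0.999, 0.0], [0.001, 0.0, -1.0]]
force: [-5.3, 4.4, 0.9]
width: 0.48
gripper_force: 7.6
time: 25.18
position: [0.4407, 0.0785, 0.0079]
eef_rot: [[-0.999, 0.051, -0.001], [0.051, 0.999, 0.001], [0.001, 0.001, -1.0]]
force: [-4.5, 4.8, 0.0]
width: 0.467
gripper_force: 7.4
```

```bash
python3 -m pendant '[[[-0.4,0,0,0,0],[-0.95,0,0.0028,0,0],[-0.95,0,0,0,0],[-0.95,0,0,0,0],[-0.95,0,0,0,0]]]'
python3 -m pendant '[[[-0.75,0,0,0,0],[-0.6,0,0,0,0],[-0.5,0,0,0,0],[-0.45,0,0,0,0],[-0.4,0,0,0,0]]]'; python3 -m pendant '[[[-0.37,0,0,0,0],[-0.34,0,0,0,0],[-0.31,0,0,0,0],[-0.28,0,0,0,0],[-0.28,0,0,0,0]]]'; python3 -m pendant '[[[-0.26,0,0,0,0],[-0.24,0,0,0,0],[-0.22,0,0,0,0],[-0.2,0,0,0,0],[-0.2,0,0,0,0]]]'
```

```text
time: 25.8
position: [0.4414, 0.0804, 0.0083]
eef_rot: [[-0.999, 0.052, 0.0], [0.052, 0.999, -0.001], [-0.0, -0.001, -1.0]]
force: [-0.1, 0.1, 0.4]
width: 0.964
gripper_force: 0.0
time: 26.42
position: [0.4411, 0.0811, 0.008]
eef_rot: [[-0.999, 0.052, -0.001], [0.052, 0.999, 0.0], [0.001, 0.0, -1.0]]
force: [-1.2, 2.9, -0.4]
width: 0.698
gripper_force: 1.4
time: 27.05
position: [0.4412, 0.0808, 0.008]
eef_rot: [[-0.999, 0.052, -0.0], [0.052, 0.999, 0.0], [0.0, -0.0, -1.0]]
force: [-3.4, 3.1, 0.2]
width: 0.644
gripper_force: 1.6
time: 27.68
position: [0.4412, 0.0811, 0.0081]
eef_rot: [[-0.999, 0.052, -0.0], [0.052, 0.999, 0.001], [0.0, 0.001, -1.0]]
force: [-2.8, 5.3, -0.1]
width: 0.601
gripper_force: 2.3
```

```bash
python3 -m pendant '[[[-0.18,0,0,0,0],[-0.16,0,0,0,0],[-0.14,0,0,0,0],[-0.13,0,0,0,0],[-0.13,0,0,0,0]]]'; python3 -m pendant '[[[-0.12,0,0,0,0],[-0.1,0,0,0,0],[-0.09,0,0,0,0],[-0.08,0,0,0,0],[-0.08,0,0,0,0]]]'
```

```text
time: 28.3
position: [0.4411, 0.0819, 0.008]
eef_rot: [[-0.999, 0.051, -0.0], [0.051, 0.999, 0.002], [0.001, 0.002, -1.0]]
force: [-2.9, 8.0, -0.1]
width: 0.567
gripper_force: 3.8
time: 28.92
position: [0.441, 0.0818, 0.008]
eef_rot: [[-0.999, 0.051, -0.001], [0.051, 0.999, 0.002], [0.001, 0.002, -1.0]]
force: [-4.0, 6.5, -0.3]
width: 0.541
gripper_force: 5.6
```

```bash
python3 -m pendant '[[[-0.06,0,0,0,0],[-0.04,0,-0.0005,0,0],[-0.03,0,-0.0005,0,0],[-0.02,0,0,0,0],[-0.02,0,0,0,0]]]'; python3 -m pendant '[[[0.0,0,-0.0005,0,0],[0.02,0,-0.0005,0,0],[0.03,0,0,0,0],[0.04,0,-0.0005,0,0],[0.04,0,0,0,0]]]'
```

```text
time: 29.55
position: [0.4407, 0.0805, 0.008]
eef_rot: [[-0.999, 0.051, -0.001], [0.051, 0.999, 0.001], [0.002, 0.001, -1.0]]
force: [-5.7, 6.2, -0.3]
width: 0.513
gripper_force: 7.0
time: 30.18
position: [0.4405, 0.0792, 0.008]
eef_rot: [[-0.999, 0.051, -0.002], [0.051, 0.999, 0.002], [0.002, 0.002, -1.0]]
force: [-5.8, 6.3, 1.1]
width: 0.483
gripper_force: 7.1
```

```bash
python3 - <<'E'
from h import *
p,d=capture("top");save('top3',p);W=world("top",d)
ex=np.array([.9984,-.0558]);ey=np.array([.0558,.9984]);O=np.array([.5673,.1192])-.025*ey-.0615*ex
L=((W[...,:2]-O)@np.c_[ex,ey])*1000;H=W[...,2]
s=(H>.03)&(H<.06)&(L[...,0]>35)&(L[...,0]<85)&(L[...,1]>80)&(L[...,1]<160);print(np.percentile(L[s][:,1],[2,98]),s.sum())
d0=world("top",np.load('top_d.npy'));L0=((d0[...,:2]-O)@np.c_[ex,ey])*1000
s=(d0[...,2]>.03)&(d0[...,2]<.06)&(L0[...,0]>35)&(L0[...,0]<85)&(L0[...,1]>80)&(L0[...,1]<160);print(np.percentile(L0[s][:,1],[2,98]),s.sum())
a=cv2.resize(p[232:272,225:310][:,:,::-1],None,fx=6,fy=6,interpolation=cv2.INTER_CUBIC)
b=cv2.resize(cv2.imread('pics/top2.png')[232:272,225:310],None,fx=6,fy=6,interpolation=cv2.INTER_CUBIC)
cv2.imwrite('pics/cmp.png',np.vstack([b,a]))
E
```

```text
[ 80.50724723 103.70904823] 228
[ 89.27280299 123.18925192] 339
```

View pics/cmp.png

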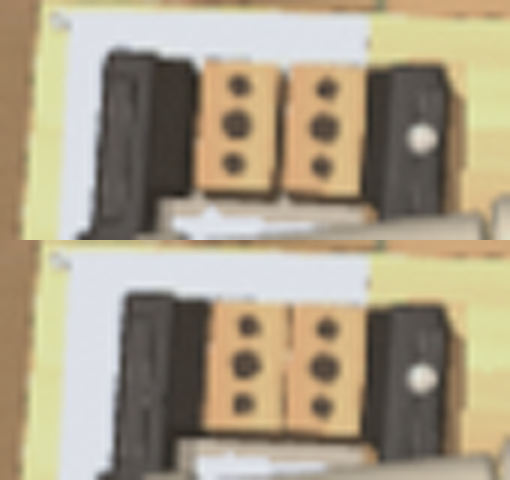

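The joint is now almost shut, with the pad against half_b. The jaw has moved about 19.5 mm, so travel is about 30 mm.

```bash
python3 -m pendant '[[[0.05,0,-0.0005,0,0],[0.06,0,-0.0003,0,0],[0.07,0,0,0,0],[0.07,0,0,0,0],[0.07,0,0,0,0]]]'
```

```text
time: 30.85
position: [0.4403, 0.0785, 0.008]
eef_rot: [[-0.999, 0.051, -0.002], [0.051, 0.999, 0.002], [0.002, 0.002, -1.0]]
force: [-5.8, 7.3, 1.4]
width: 0.469
gripper_force: 8.2
```

```bash
python3 -m pendant '[[[-0.4,0,0,0,0],[-0.95,0,0.0028,0,0],[-0.95,0,0,0,0],[-0.95,0,0,0,0],[-0.75,0,0,0,0]]]'
python3 -m pendant '[[[-0.6,0,0,0,0],[-0.5,0,0,0,0],[-0.42,0,0,0,0],[-0.38,0,0,0,0],[-0.36,0,0,0,0]]]'; python3 -m pendant '[[[-0.34,0,0,0,0],[-0.32,0,0,0,0],[-0.30,0,0,0,0],[-0.28,0,0,0,0],[-0.26,0,0,0,0]]]'
```

```text
time: 31.48
position: [0.4414, 0.0798, 0.0082]
eef_rot: [[-0.999, 0.052, 0.0], [0.052, 0.999, -0.001], [-0.0, -0.001, -1.0]]
force: [0.3, -0.4, -1.3]
width: 0.875
gripper_force: 0.0
time: 32.1
position: [0.4411, 0.0804, 0.008]
eef_rot: [[-0.999, 0.052, -0.001], [0.052, 0.999, 0.0], [0.001, 0.0, -1.0]]
force: [-2.0, 2.8, 0.5]
width: 0.684
gripper_force: 1.5
time: 32.72
position: [0.4412, 0.0804, 0.008]
eef_rot: [[-0.999, 0.052, -0.0], [0.052, 0.999, 0.0], [0.0, 0.0, -1.0]]
force: [-2.8, 3.9, -0.0]
width: 0.633
gripper_force: 1.9
```

```bash
python3 -m pendant '[[[-0.24,0,0,0,0],[-0.22,0,0,0,0],[-0.2,0,0,0,0],[-0.18,0,0,0,0],[-0.18,0,0,0,0]]]'; python3 -m pendant '[[[-0.17,0,0,0,0],[-0.16,0,0,0,0],[-0.15,0,0,0,0],[-0.14,0,0,0,0],[-0.14,0,0,0,0]]]'
```

```text
time: 33.35
position: [0.4411, 0.0812, 0.008]
eef_rot: [[-0.999, 0.052, -0.001], [0.052, 0.999, 0.002], [0.001, 0.002, -1.0]]
force: [-3.8, 7.4, -1.0]
width: 0.585
gripper_force: 3.4
time: 33.98
position: [0.441, 0.0817, 0.0079]
eef_rot: [[-0.999, 0.051, -0.001], [0.051, 0.999, 0.003], [0.001, 0.003, -1.0]]
force: [-3.5, 8.8, -2.3]
width: 0.571
gripper_force: 4.4
```

```bash
python3 -m pendant '[[[-0.12,0,0,0,0],[-0.1,0,0,0,0],[-0.09,0,0,0,0],[-0.08,0,0,0,0],[-0.08,0,0,0,0]]]'; python3 -m pendant '[[[-0.07,0,0,0,0],[-0.06,0,0,0,0],[-0.05,0,0,0,0],[-0.04,0,0,0,0],[-0.04,0,0,0,0]]]'
```

```text
time: 34.6
position: [0.4409, 0.0818, 0.008]
eef_rot: [[-0.999, 0.051, -0.001], [0.051, 0.999, 0.003], [0.001, 0.003, -1.0]]
force: [-2.7, 9.4, -1.7]
width: 0.544
gripper_force: 7.9
time: 35.22
position: [0.4407, 0.081, 0.0079]
eef_rot: [[-0.999, 0.051, -0.001], [0.051, 0.999, 0.001], [0.001, 0.001, -1.0]]
force: [-4.3, 6.3, -0.2]
width: 0.523
gripper_force: 14.0
```

```bash
python3 -m pendant '[[[-0.03,0,0,0,0],[-0.02,0,-0.0005,0,0],[-0.02,0,0,0,0],[-0.02,0,0,0,0],[-0.02,0,0,0,0]]]'
```

```text
time: 35.85
position: [0.4407, 0.0806, 0.0079]
eef_rot: [[-0.999, 0.051, -0.001], [0.051, 0.999, 0.001], [0.001, 0.001, -1.0]]
force: [-5.9, 7.0, -0.1]
width: 0.514
gripper_force: 15.5
```

```bash
python3 -m pendant '[[[-0.01,0,-0.0003,0,0],[0,0,-0.0003,0,0],[0.01,0,0,0,0],[0.01,0,0,0,0],[0.01,0,0,0,0]]]'
```

```text
time: 36.48
position: [0.4406, 0.08, 0.0079]
eef_rot: [[-0.999, 0.05, -0.002], [0.05, 0.999, 0.001], [0.002, 0.001, -1.0]]
force: [-4.4, 5.6, 1.1]
width: 0.504
gripper_force: 18.7
```

```bash
python3 -m pendant '[[[0.02,0,-0.0003,0,0],[0.03,0,0,0,0],[0.03,0,0,0,0],[0.03,0,0,0,0],[0.03,0,0,0,0]]]'
python3 - <<'E'
from h import *
p,d=capture("top");W=world("top",d)
ex=np.array([.9984,-.0558]);ey=np.array([.0558,.9984]);O=np.array([.5673,.1192])-.025*ey-.0615*ex
L=((W[...,:2]-O)@np.c_[ex,ey])*1000;H=W[...,2]
s=(H>.03)&(H<.06)&(L[...,0]>35)&(L[...,0]<85)&(L[...,1]>80)&(L[...,1]<160);print(np.percentile(L[s][:,1],[2,98]),s.sum())
cv2.imwrite('pics/end.png',cv2.resize(p[232:272,225:310][:,:,::-1],None,fx=7,fy=7,interpolation=cv2.INTER_CUBIC))
E
```

```text
time: 37.1
position: [0.4405, 0.0796, 0.0079]
eef_rot: [[-0.999, 0.05, -0.002], [0.05, 0.999, 0.001], [0.002, 0.001, -1.0]]
force: [-5.1, 5.7, 0.4]
width: 0.49
gripper_force: 20.8
[ 80.33654039 101.82330446] 207
```

View pics/end.png

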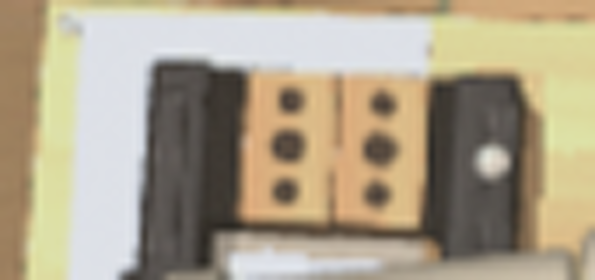

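The joint is shut, with the halves flush at (287,145) and (380,150), and the trigger is held at about 24 N, short of its stop.

```bash
python3 -c "
from workcell import *
print(sign_off())"
```

```text
the job is handed in; nothing more can be done
None
```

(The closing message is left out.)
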